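Lower and lock the ratchet carving rest

TASK

The arm of the ratchet carving rest stands raised, locked against lowering by its rocking pawl: press the pawl's tail plate fully down so that its nose swings free of the teeth, then push the arm's padded end down past the teeth until it lies fully down on its stop. Last, press the pawl's nose plate fully down so that the pawl sits in between the teeth and locks the arm there. Only press and push: do not lift the arm higher, do not force it past the engaged pawl, and leave the loose things around it where they are.

Things in the scene. Friction and masses are not known exactly. Their poses are not given: they have to be found in the camera images.
- carving_rest: The rest's fixed green cast base, a plate 100 x 370 x 12 mm on the bench with upright cheeks. Origin on the bench surface straight below the arm's hinge; z up; +y runs along the base towards the arm's padded end, -y towards the pawl's tail; x runs along both hinge axes. It does not move during the run.
- rest_hinge (a point): Point on the arm's hinge axis, mid-width, 60 mm above the bench (a fixed point). The arm turns about the base's x axis here. The toothed steel disc on the arm around it has 54 mm radius over the teeth.
- rest_arm (a joint): Angle of the arm, rad: 0 = level, fully down on its stop; positive = raised; it starts between 0.62 and 0.82. While the pawl is engaged the arm jams at 0.55. Its hinge is stiff: it stays where it is left and takes 3 to 8 N at the pad, pushed square to the pad, to move down.
- pad_top (a point): Centre of the top face of the flat cork-topped wooden pad, 64 x 64 mm and 16 mm thick, on the free end of the steel arm; its axes turn with the arm (z square out of the pad's top, y outward along the arm). It lies 172 mm out from the hinge along the arm and 22 mm above the arm's centre line; with the arm down it is 82 mm above the bench.
- pawl (a joint): Angle of the rocking pawl, rad: 0 = nose down, fully in between the teeth (engaged); 0.26 = tail fully pressed down, nose raised (free) at its stop; the nose clears the teeth above about 0.12. It starts between 0 and 0.03. Its pivot is stiff: it stays where it is left, and takes about 5 N on a plate's centre to rock either way.
- pawl_tail (a point): Centre of the top face of the pawl's tail plate, a steel plate 32 mm (x) x 30 mm (y) x 4 mm at the end of the pawl away from the pad. It lies 52 mm from the pawl's pivot, at the -y side of it; the pivot is 80 mm to the -y side of the arm's hinge and 112 mm above the bench. About 130 mm above the bench at first; pressed fully down it sinks by about 13 mm. Axes turn with the pawl.
- pawl_nose (a point): Centre of the top face of the pawl's nose plate, the same size, at the end of the pawl over the toothed disc, 67 mm from the pawl's pivot at its +y side; about 130 mm above the bench when engaged and 17 mm higher when free. Axes turn with the pawl.
- bone_blank: The loose bone blank, a flat cream hooked piece about 100 x 45 x 14 mm. A bystander, not to be disturbed; origin at the centre of its underside.
- burr_block: The loose cream block 62 x 94 x 24 mm stuck full of small upright burrs (about 60 mm high in all). A bystander, not to be disturbed; origin at the centre of its underside.
- grinding_wheel: The loose off-white grinding wheel, 48 mm across and 14 mm thick, lying flat. A bystander, not to be disturbed; origin at the centre of its underside.
- handpiece: The loose dark rotary handpiece, about 160 mm long and 24 mm thick, lying down. A bystander, not to be disturbed; origin at the centre of its underside.
- powder_bottle: The loose white bottle, 64 mm across and 130 mm high. A bystander, not to be disturbed; origin at the centre of its underside.
- parts_tray: The loose clear parts tray 150 x 110 x 45 mm. A bystander, not to be disturbed; origin at the centre of its underside.

How it is judged (in metres and radians):
On the way, in this order (a step that is already met when the one before it is completed fails the run):
1. the pawl is pressed free of the teeth (past 0.18 rad) while the arm is still raised (value of joint pawl above 0.18 rad and value of joint rest_arm above 0.5 rad), for 0.2 s.
2. the arm is pushed fully down while the pawl is free (value of joint rest_arm below 0.05 rad and value of joint pawl above 0.12 rad), for 0.2 s.
At the end, for the whole second after the job is handed in: The arm lies fully down (below 0.06 rad), the pawl is pressed back in between the teeth (below 0.05 rad), and no bystander has moved more than 25 mm (value of joint rest_arm below 0.06 rad and value of joint pawl below 0.05 rad and not (distance of any of bone_blank, burr_block, grinding_wheel, handpiece, powder_bottle, parts_tray from where it was at the start of the episode above 0.025 m)); the robot touches nothing.
It fails at once if a bystander is moved more than 25 mm or lifted (distance of any of bone_blank, burr_block, grinding_wheel, handpiece, powder_bottle, parts_tray from where it was at the start of the episode above 0.025 m).
It fails at once if the arm is forced past the engaged pawl (value of joint rest_arm between 0.12 and 0.47 rad and value of joint pawl below 0.07 rad).
It fails at once if the arm is lifted higher (above 0.9 rad) (value of joint rest_arm above 0.9 rad).
It also fails if it takes over 64 s, if anything falls off the work surface, if the arm or the gripper's body presses on something with over 40 N, if the wrist force passes 120 N, or if a joint passes its speed limit or range.

ROBOT

A 6-joint arm with a two-finger parallel gripper is mounted at the origin on the work surface. World frame = base frame: x ahead of the robot, y to its left, z up, the work surface at z = 0. Lengths are in m, angles in degrees, forces in N, time in s.
With the tool pointing down it reaches from about 0.4 to 0.825 m from the base axis. Payload 7 kg.
Tool frame: the origin (TCP) lies at the very end of the fingers, on their centre line; the grasp point (between the pads) lies r.hold_point_z behind it (r.hold_point_z is the distance from the TCP to the grasp point, in m); z points along the fingers, y is the direction in which the jaws open and shut (so a half turn about z gives the same grasp; the last joint's range is limited). The gripper opens to 88 mm and grips with 3 to 60 N. Pads are 19 mm wide; open, the fingers measure 130 mm over their backs; the gripper's body (78 mm by 193 mm) begins 47 mm behind the grasp point.
Start: joints at [-60.269, 20.546, 0.682, 0, -70.136, -16.507], TCP at [0.154, -0.657, 0.227] pointing down, gripper open.
Joint ranges: [-176.03, 176.03], [-82.01, 121.73], [-58.28, 71.71], [-173.87, 95.51], [-174.79, -0.11], [-173.66, 173.66]. Speed limits (degrees/s): [136.94, 136.94, 172.46, 180, 180, 180].

INTERFACE

Orientations are given as [roll, pitch, yaw] about the fixed x, y, z axes, in that order (R = Rz(yaw) Ry(pitch) Rx(roll)).
In Python, from plant import r, vision gives the robot as it stands.
- The arm moves only by the tool play_rows, never from a script. Its argument "motion" is a list that holds one entry, the list of rows, each a list of 7 numbers: the shift along the tool's x, y, z in cm, then the turn, a rotation vector about the tool's x, y, z in degrees, then the finger opening in cm, from 0 to 8.76. A call has exactly 8 rows; each row shifts and turns the commanded pose from where the row before left it, along the tool's axes as they then stand; what a row does not reach is not made up. A row lasts 1/10 s, in which the tool goes at most 50 mm and 8.59 degrees, less where a joint would pass 70% of its speed; a pose out of reach is approached as far as the arm can. A call with a gripper value outside its range is refused whole. The fingers move at their own pace and stop on an object; "newtons" is the grip in N (left out, the last holds). Time passes only in rows, so rows that do not move let the fingers close, or fill a call up. It gives the time, the measured TCP pose, the force and the opening at its end, in the units of the state.
- r.get_state(): the state, without advancing time (a new reading comes with each control period).
- vision.capture(name): name is "side" or "top" or "wrist"; returns a dict with "pixels" (384x512x3 uint8, blue, green, red), "camera_matrix" (3x3 intrinsics, pixels), "extrinsics" (4x4, takes a point from camera to world coordinates); the wrist camera has in their place "T_tool_cam" (4x4, takes a point from camera to tool coordinates, whose origin is the TCP and whose axes are the flange's). Camera axes: x right, y up, looking along -z (the intrinsics and any distortion apply to the point x, -y, -z); pixel columns grow to the right and rows downward; lengths in m; the calibration is good to about 2 mm. A picture is of the moment at which its call begins: read the wrist's pose just before it. There is no depth.
- r.close_job(): hands the job in, once; it reports no verdict.
The state is a dict: "time_s": time; "joints": joint angles; "qd": joint speeds; "joint_torque": joint torques, N m; "tcp_pos": TCP position; "eef_rot": TCP orientation; "contact_force": force on the tool from outside, world axes, zero at the start; "moment": the same for the moment, N m; "gripper_width": finger opening in m.
Only numpy, scipy, OpenCV 4.12 (cv2) and the standard library are available. Lean on these libraries where they do the work, as an engineer would, in place of code of your own. Each camera call takes 0.05 s, during which the arm holds its last target.

## Working session

There is one attempt and no reset: what is moved stays moved. The work goes in short steps, Python scripts to look and compute and a tool call to move; the robot and the scene stay as the last step left them, time stands still between calls to the robot, and variables do not carry over. Pictures are saved under pics/ and viewed, and the job is handed in when it is done.

Besides the shell and the picture viewer there is one more tool, called as name([rows], argument=value, ...), one row to a line, values as JSON. play_rows: Moves the arm, as the interface text tells. Its arguments: {"type":"object","properties":{"motion":{"type":"array","items":{"type":"array","items":{"type":"array","items":{"type":"number"}}}},"newtons":{"type":"number"}},"required":["motion"]}

```bash
ls; mkdir -p pics; python3 - <<'E'
from plant import r, vision
import cv2,numpy as np
for n in ["side","top","wrist"]:
    c=vision.capture(n); cv2.imwrite(f"pics/{n}0.png",c["pixels"])
    print(n,[ (k,np.round(v,3).tolist()) for k,v in c.items() if k!="pixels"])
print(r.get_state(), r.hold_point_z)
E
```

```text
pics
side [('camera_matrix', [[369.09, 0.0, 250.393], [0.0, 369.09, 193.723], [0.0, 0.0, 1.0]]), ('extrinsics', [[-0.744, 0.433, -0.509, -0.037], [-0.668, -0.464, 0.581, 0.643], [0.016, 0.772, 0.635, 0.811], [0.0, 0.0, 0.0, 1.0]])]
top [('camera_matrix', [[366.821, 0.0, 256.261], [0.0, 366.821, 193.825], [0.0, 0.0, 1.0]]), ('extrinsics', [[0.023, 0.978, -0.206, 0.37], [-1.0, 0.024, 0.0, -0.007], [0.005, 0.206, 0.979, 0.983], [0.0, 0.0, 0.0, 1.0]])]
wrist [('camera_matrix', [[299.467, 0.0, 252.841], [0.0, 299.467, 193.777], [0.0, 0.0, 1.0]]), ('T_tool_cam', [[-0.001, 0.956, 0.293, 0.08], [1.0, 0.001, 0.001, 0.0], [0.001, 0.293, -0.956, -0.158], [0.0, 0.0, 0.0, 1.0]])]
{'time_s': 0.15, 'joints': array([-6.02683679e+01,  2.05829749e+01,  6.46384069e-01, -1.44294395e-02,
       -7.01374873e+01, -1.65074458e+01]), 'qd': array([-0.00233881, -0.18554047,  0.03539236,  0.07304711, -0.04314662,
        0.06059848]), 'joint_torque': array([-1.59660216e-03, -5.83276284e+01,  2.93289632e+01,  7.00124726e+00,
        8.73966026e-03, -1.05991955e-04]), 'tcp_pos': array([ 0.15430551, -0.65674086,  0.22583189]), 'eef_rot': array([ 1.79925120e+02, -8.04311209e-03, -1.66780720e+02]), 'contact_force': array([ 0.25956869,  0.69044929, -0.15987652]), 'moment': array([-0.02601751, -0.0612323 , -0.02283204]), 'gripper_width': 0.08753208557773405} 0.0188
```

View pics/side0.png

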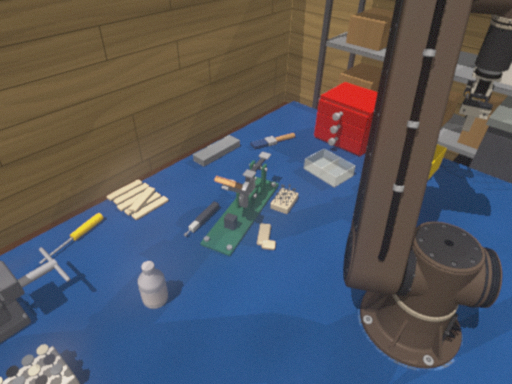

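View pics/top0.png

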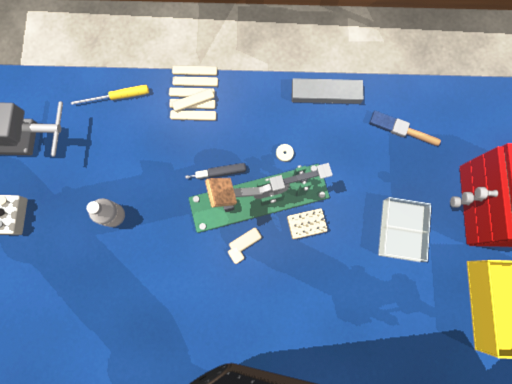

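```bash
python3 - <<'E'
import cv2
a=cv2.imread("pics/top0.png")[140:250,170:350]; cv2.imwrite("pics/top0z.png",cv2.resize(a,None,fx=4.4,fy=4.4,interpolation=cv2.INTER_CUBIC))
a=cv2.imread("pics/side0.png")[140:265,190:310]; cv2.imwrite("pics/side0z.png",cv2.resize(a,None,fx=4.8,fy=4.8,interpolation=cv2.INTER_CUBIC))
E
```

```text
(no output)
```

View pics/top0z.png

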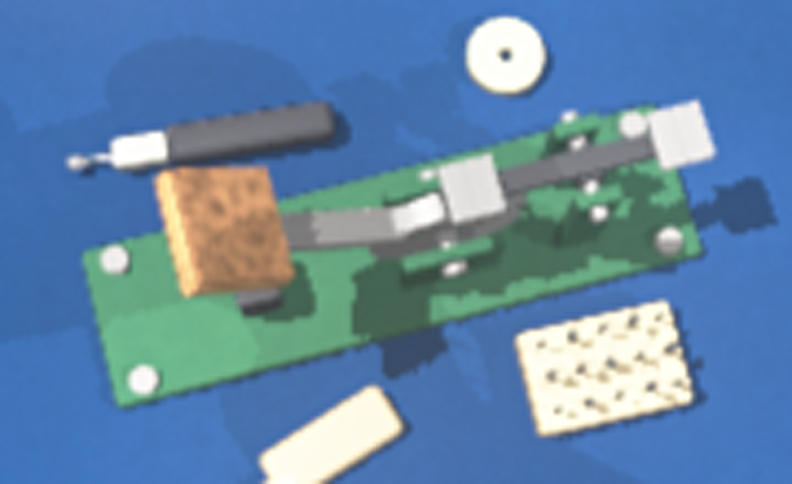

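View pics/side0z.png

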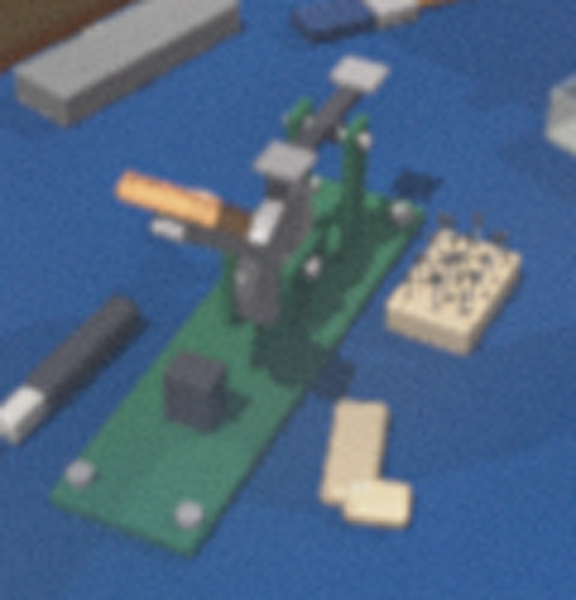

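View pics/wrist0.png

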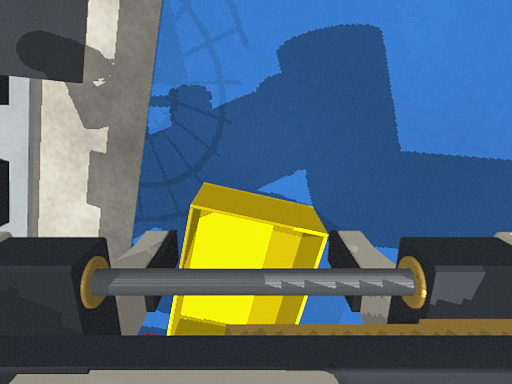

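```bash
cat > h.py <<'E'
import numpy as np
from plant import r, vision
def ray(c,u,v):
    K=c["camera_matrix"];T=c["extrinsics"]
    d=np.array([(u-K[0,2])/K[0,0],-(v-K[1,2])/K[1,1],-1.]); return T[:3,3],T[:3,:3]@d
def plane(c,u,v,z):
    o,d=ray(c,u,v); return o+d*(z-o[2])/d[2]
def tri(c1,p1,c2,p2):
    o1,d1=ray(c1,*p1);o2,d2=ray(c2,*p2)
    s,*_=np.linalg.lstsq(np.c_[d1,-d2],o2-o1,rcond=None)
    a=o1+s[0]*d1;b=o2+s[1]*d2; return (a+b)/2,np.linalg.norm(a-b)
E
python3 - <<'E'
from h import *
np.set_printoptions(precision=4,suppress=True)
t=vision.capture("top");s=vision.capture("side")
Z=lambda u,v:(170+u/4.4,140+v/4.4)
S=lambda u,v:(190+u/4.8,140+v/4.8)
c=[plane(t,*Z(*p),.012) for p in [(82,254),(120,408),(703,253),(655,105)]]
c=np.array(c);print(c, c.mean(0),[np.linalg.norm(c[i]-c[i-1]) for i in range(4)])
y=(c[0]+c[1]-c[2]-c[3])/2; print("yaw of +y",np.degrees(np.arctan2(y[1],y[0])))
for n,a,b in [("tail",(682,134),(360,74)),("nose",(473,188),(286,160)),("corner far-left",(120,408),(193,552)),("corner L",(82,254),(52,497)),]:
    print(n,tri(t,Z(*a),s,S(*b)))
print("tail",plane(t,*Z(682,134),.13),"nose",plane(t,*Z(473,188),.13), "pad@.19",plane(t,*Z(226,230),.19))
print("side tail",plane(s,*S(360,74),.13),"nose",plane(s,*S(286,160),.13))
E
```

```text
[[ 0.5593  0.1754  0.012 ]
 [ 0.4656  0.1468  0.012 ]
 [ 0.5693 -0.2056  0.012 ]
 [ 0.6631 -0.1772  0.012 ]] [ 0.5643 -0.0152  0.012 ] [np.float64(0.3675072722639919), np.float64(0.09796642829912501), np.float64(0.3672647878033275), np.float64(0.09804849211420913)]
yaw of +y 106.39747779957851
tail (array([ 0.6137, -0.1725,  0.1221]), np.float64(0.00018988337674774749))
nose (array([ 0.5792, -0.0569,  0.1266]), np.float64(0.0005899890703207966))
corner far-left (array([0.4667, 0.1483, 0.0034]), np.float64(0.00048095104744459786))
corner L (array([0.5605, 0.1765, 0.0051]), np.float64(0.0005026967951562927))
tail [ 0.6114 -0.1711  0.13  ] nose [ 0.5781 -0.0569  0.13  ] pad@.19 [0.5387 0.0705 0.19  ]
side tail [ 0.6063 -0.1632  0.13  ] nose [ 0.5764 -0.0533  0.13  ]
```

play_rows([
  [[0, 0, -1.5, 0, 0, -8.5, 0], [0, 0, -1.5, 0, 0, -8.5, 0], [0, 0, -1.5, 0, 0, -8.5, 0], [0, 0, -1.5, 0, 0, -8.5, 0], [0, 0, -1.5, 0, 0, -8.5, 0], [0, 0, -1.5, 0, 0, -8.5, 0], [0, 0, -1.5, 0, 0, -8.5, 0], [0, 0, -1.5, 0, 0, -8.5, 0]],
], newtons=20)

```text
time_s: 1.05
tcp_pos: [0.1544, -0.657, 0.347]
eef_rot: [180.0, 0.0, -98.4]
contact_force: [-0.6, 0.2, 0.7]
gripper_width: 0.0293
```

play_rows([
  [[0, 0, 0, 0, 0, -8.3, 0], [0, 0, 0, 0, 0, -8.3, 0], [0, 0, 0, 0, 0, -8.3, 0], [0, 0, 0, 0, 0, 0, 0], [0, 0, 0, 0, 0, 0, 0], [-3, -5, 0, 0, 0, 0, 0], [-2, -4, 0, 0, 0, 0, 0], [-2, -4, 0, 0, 0, 0, 0]],
])

```text
time_s: 1.85
tcp_pos: [0.2548, -0.5588, 0.3464]
eef_rot: [180.0, 0.0, -74.2]
contact_force: [0.6, -0.9, 0.4]
gripper_width: 0.0002
```

play_rows([
  [[-2.2, -3.7, 0, 0, 0, 0, 0], [-2.2, -3.7, 0, 0, 0, 0, 0], [-2.2, -3.7, 0, 0, 0, 0, 0], [-2.2, -3.7, 0, 0, 0, 0, 0], [-2.2, -3.7, 0, 0, 0, 0, 0], [-2.2, -3.7, 0, 0, 0, 0, 0], [-2.2, -3.7, 0, 0, 0, 0, 0], [-2.2, -3.7, 0, 0, 0, 0, 0]],
])

```text
time_s: 2.65
tcp_pos: [0.4906, -0.307, 0.3469]
eef_rot: [-180.0, -0.0, -74.1]
contact_force: [1.0, -0.5, 0.1]
gripper_width: 0.0004
```

play_rows([
  [[-2.2, -3.7, 0, 0, 0, 0, 0], [-2.2, -3.7, 0, 0, 0, 0, 0], [-2.2, -3.7, 0, 0, 0, 0, 0], [-1.5, -2, 0, 0, 0, 0.7, 0], [0, 0, -5, 0, 0, 0, 0], [0, 0, -5, 0, 0, 0, 0], [0, 0, 0, 0, 0, 0, 0], [0, 0, 0, 0, 0, 0, 0]],
])

```text
time_s: 3.45
tcp_pos: [0.5934, -0.1942, 0.448]
eef_rot: [-179.8, -0.0, -74.8]
contact_force: [-1.4, -0.5, -0.9]
gripper_width: 0.0005
```

```bash
python3 - <<'E'
from h import *
import cv2
s=r.get_state();c=vision.capture("wrist");cv2.imwrite("pics/w1.png",c["pixels"])
np.savez("w1.npz",p=s["tcp_pos"],e=s["eef_rot"],K=c["camera_matrix"],T=c["T_tool_cam"]);print(s["tcp_pos"],s["eef_rot"])
E
```

```text
[ 0.59344176 -0.19418942  0.44802612] [-1.79832633e+02 -3.92212972e-02 -7.47552231e+01]
```

View pics/w1.png

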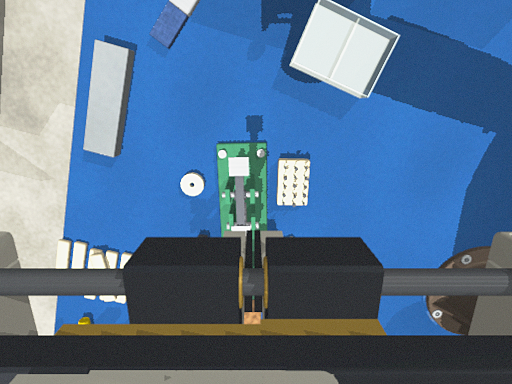

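```bash
python3 - <<'E'
from h import *
from scipy.spatial.transform import Rotation as Ro
d=np.load("w1.npz");R=Ro.from_euler("xyz",d["e"],degrees=True).as_matrix();G=np.eye(4);G[:3,:3]=R;G[:3,3]=d["p"]
c=dict(camera_matrix=d["K"],extrinsics=G@d["T"])
print(c["extrinsics"].round(3))
for n,p,z in [("tail",(238,166),.13),("nose edge",(241,229),.13),("FL screw",(222,154),.014),("FR screw",(261,153),.014)]: print(n,plane(c,*p,z))
E
```

```text
[[-0.965  0.251  0.074  0.614]
 [-0.262 -0.923 -0.283 -0.271]
 [-0.003 -0.292  0.956  0.606]
 [ 0.     0.     0.     1.   ]]
tail [ 0.61197108 -0.16889259  0.13      ]
nose edge [ 0.57953716 -0.06316166  0.13      ]
FL screw [ 0.6483142  -0.15922822  0.014     ]
FR screw [ 0.57404526 -0.18151066  0.014     ]
```

play_rows([
  [[-1.9, -2.4, 0, 0, 0, 0, 0], [0, 0, 4, 0, 0, -1.2, 0], [0, 0, 4.5, 0, 0, 0, 0], [0, 0, 4.5, 0, 0, 0, 0], [0, 0, 4.5, 0, 0, 0, 0], [0, 0, 4.5, 0, 0, 0, 0], [0, 0, 4.5, 0, 0, 0, 0], [0, 0, 0, 0, 0, 0, 0]],
])

```text
time_s: 4.3
tcp_pos: [0.6058, -0.1691, 0.1737]
eef_rot: [179.3, 0.3, -73.6]
contact_force: [-0.7, -0.3, -0.2]
gripper_width: 0.0005
```

play_rows([
  [[0.2, -0.6, 0, 0, 0, 0, 0], [0, 0, 1, 0, 0, 0, 0], [0, 0, 1, 0, 0, 0, 0], [0, 0, 1, 0, 0, 0, 0], [0, 0, 0.5, 0, 0, 0, 0], [0, 0, 0.5, 0, 0, 0, 0], [0, 0, 0.5, 0, 0, 0, 0], [0, 0, 0.3, 0, 0, 0, 0]],
])

```text
time_s: 5.1
tcp_pos: [0.6173, -0.1698, 0.1332]
eef_rot: [180.0, 0.0, -73.4]
contact_force: [0.7, 0.3, -0.1]
gripper_width: 0.0007
```

play_rows([
  [[0, 0.5, 0, 0, 0, 0, 0], [0, 0, 0, 0, 0, 0, 0], [0, 0, 0.3, 0, 0, 0, 0], [0, 0, 0.3, 0, 0, 0, 0], [0, 0, 0.3, 0, 0, 0, 0], [0, 0, 0, 0, 0, 0, 0], [0, 0, 0, 0, 0, 0, 0], [0, 0, 0, 0, 0, 0, 0]],
])

```text
time_s: 5.9
tcp_pos: [0.6133, -0.1719, 0.1253]
eef_rot: [-179.9, -0.1, -73.4]
contact_force: [0.3, -4.9, 4.9]
gripper_width: 0.0002
```

play_rows([
  [[0, 0, 0.3, 0, 0, 0, 0], [0, 0, 0.3, 0, 0, 0, 0], [0, 0, 0.3, 0, 0, 0, 0], [0, 0, 0.2, 0, 0, 0, 0], [0, 0, 0, 0, 0, 0, 0], [0, 0, 0, 0, 0, 0, 0], [0, 0, 0, 0, 0, 0, 0], [0, 0, 0, 0, 0, 0, 0]],
])

```text
time_s: 6.7
tcp_pos: [0.6139, -0.1728, 0.1169]
eef_rot: [-179.8, -0.2, -73.3]
contact_force: [-4.0, -6.5, 19.0]
gripper_width: 0.0002
```

```bash
python3 - <<'E'
from h import *
import cv2
a=vision.capture("side")["pixels"][110:265,180:330]; cv2.imwrite("pics/s2.png",cv2.resize(a,None,fx=3.8,fy=3.8,interpolation=cv2.INTER_CUBIC))
print(r.get_state()["contact_force"])
E
```

```text
[-2.92543817 -7.08525957 19.29212342]
```

View pics/s2.png

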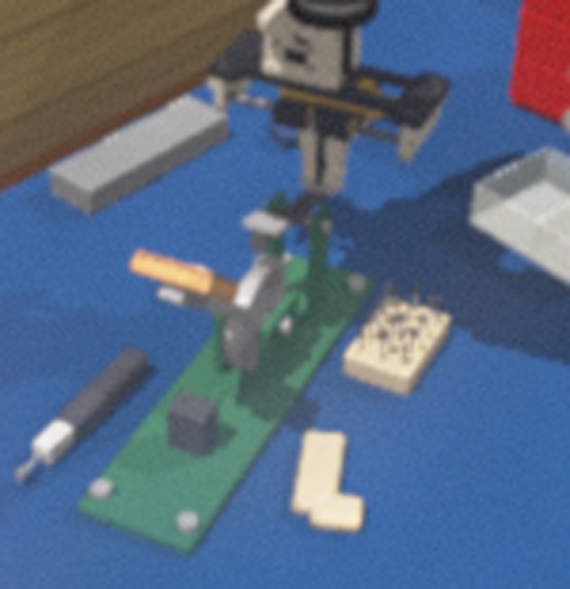

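play_rows([
  [[0, 0, 0.1, 0, 0, 0, 0], [0, 0, 0.1, 0, 0, 0, 0], [0, 0, 0, 0, 0, 0, 0], [0, 0, 0, 0, 0, 0, 0], [0, 0, 0, 0, 0, 0, 0], [0, 0, 0, 0, 0, 0, 0], [0, 0, 0, 0, 0, 0, 0], [0, 0, 0, 0, 0, 0, 0]],
])

```text
time_s: 7.55
tcp_pos: [0.6141, -0.1729, 0.1165]
eef_rot: [-179.8, -0.2, -73.3]
contact_force: [-8.4, -4.4, 30.8]
gripper_width: 0.0005
```

play_rows([
  [[0, 0, -3, 0, 0, 0, 0], [0, 0, -5, 0, 0, 0, 0], [0, 0, -5, 0, 0, 0, 0], [-5, 0, -3, 0, 0, 0, 0], [-5, 0, 0, 0, 0, 0, 0], [-5, 0, 0, 0, 0, 0, 0], [-5, 0, 0, 0, 0, 0, 0], [-4, 0, 0, 0, 0, 0, 0]],
])

```text
time_s: 8.35
tcp_pos: [0.5443, 0.0544, 0.2667]
eef_rot: [180.0, 0.1, -73.3]
contact_force: [0.0, 0.6, -0.5]
gripper_width: 0.0005
```

play_rows([
  [[-2, 0.2, 0, 0, 0, 0, 0], [0, 0, 0, 0, 0, 0, 0], [0, 0, 0, 0, 0, 0, 0], [0, 0, 0, 0, 0, 0, 0], [0, 0, 0, 0, 0, 0, 0], [0, 0, 0, 0, 0, 0, 0], [0, 0, 0, 0, 0, 0, 0], [0, 0, 0, 0, 0, 0, 0]],
])

```text
time_s: 9.15
tcp_pos: [0.5384, 0.0701, 0.2672]
eef_rot: [180.0, 0.0, -73.4]
contact_force: [-0.9, -0.1, 0.3]
gripper_width: 0.0004
```

```bash
python3 - <<'E'
from h import *
import cv2
a=vision.capture("side")["pixels"][110:265,160:310]; cv2.imwrite("pics/s3.png",cv2.resize(a,None,fx=3.8,fy=3.8,interpolation=cv2.INTER_CUBIC))
E
```

```text
(no output)
```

View pics/s3.png

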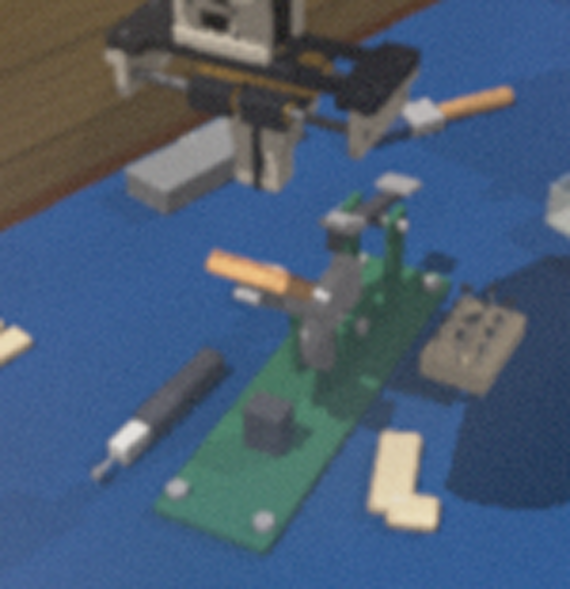

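play_rows([
  [[0, 0, 1.5, 0, 0, 0, 0], [0, 0, 2, 0, 0, 0, 0], [0, 0, 1.5, 0, 0, 0, 0], [0, 0, 1, 0, 0, 0, 0], [0, 0, 0.5, 0, 0, 0, 0], [0, 0, 0.5, 0, 0, 0, 0], [0, 0, 0.5, 0, 0, 0, 0], [0, 0, 0, 0, 0, 0, 0]],
])

```text
time_s: 10.0
tcp_pos: [0.5393, 0.0706, 0.193]
eef_rot: [-179.9, -0.0, -73.4]
contact_force: [0.6, -0.6, 1.3]
gripper_width: 0.0002
```

play_rows([
  [[0, 0, 0.5, 0, 0, 0, 0], [-0.2, 0, 0.5, 0, 0, 0, 0], [-0.4, 0, 0.5, 0, 0, 0, 0], [-0.4, 0, 0.5, 0, 0, 0, 0], [-0.4, 0, 0.5, 0, 0, 0, 0], [-0.4, 0, 0.5, 0, 0, 0, 0], [0, 0, 0, 0, 0, 0, 0], [0, 0, 0, 0, 0, 0, 0]],
])

```text
time_s: 10.8
tcp_pos: [0.5333, 0.0878, 0.1626]
eef_rot: [-180.0, 0.0, -73.4]
contact_force: [0.7, -0.2, 0.4]
gripper_width: 0.0008
```

```bash
python3 - <<'E'
from h import *
import cv2
a=vision.capture("side")["pixels"][110:265,160:310]; cv2.imwrite("pics/s4.png",cv2.resize(a,None,fx=3.8,fy=3.8,interpolation=cv2.INTER_CUBIC))
a=vision.capture("top")["pixels"][120:260,150:350]; cv2.imwrite("pics/t4.png",cv2.resize(a,None,fx=3.8,fy=3.8,interpolation=cv2.INTER_CUBIC))
print(r.get_state()["contact_force"])
E
```

```text
[0.05735744 0.70914505 2.06442751]
```

View pics/s4.png

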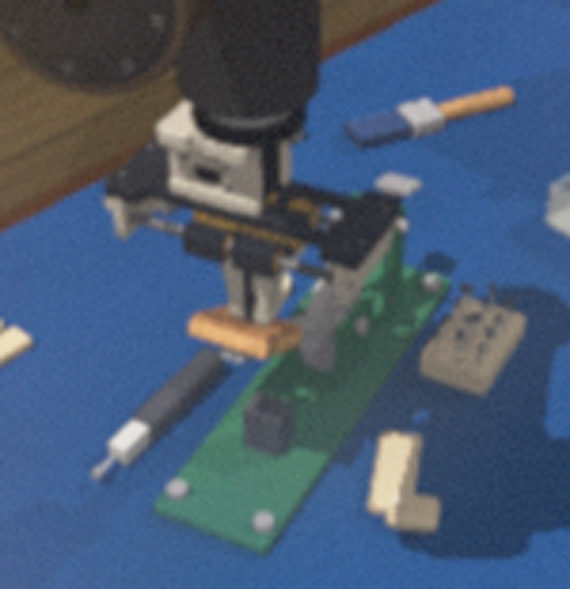

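View pics/t4.png

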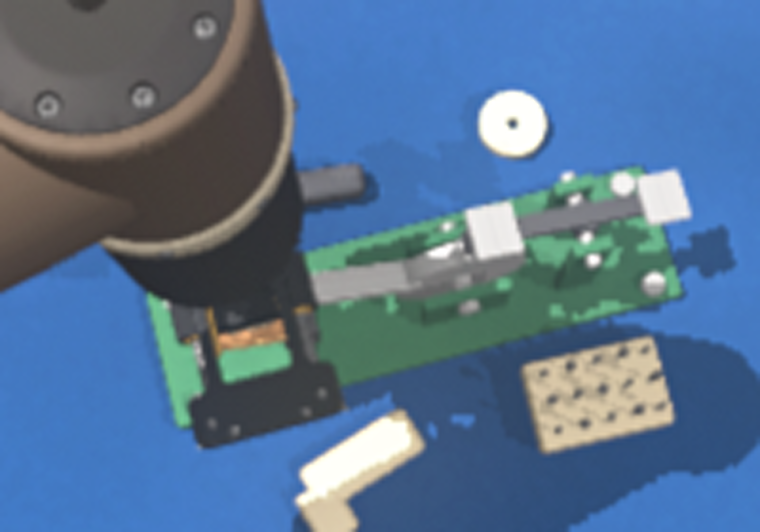

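play_rows([
  [[-0.4, 0, 0.7, 0, 0, 0, 0], [-0.4, 0, 0.7, 0, 0, 0, 0], [-0.4, 0, 0.7, 0, 0, 0, 0], [-0.4, 0, 0.7, 0, 0, 0, 0], [-0.3, 0, 0.7, 0, 0, 0, 0], [-0.3, 0, 0.7, 0, 0, 0, 0], [-0.2, 0, 0.6, 0, 0, 0, 0], [-0.2, 0, 0.4, 0, 0, 0, 0]],
])

```text
time_s: 11.7
tcp_pos: [0.5257, 0.1125, 0.1096]
eef_rot: [180.0, -0.0, -73.4]
contact_force: [1.2, -2.7, 3.0]
gripper_width: 0.0004
```

play_rows([
  [[-0.1, 0, 0.4, 0, 0, 0, 0], [-0.1, 0, 0.4, 0, 0, 0, 0], [-0.1, 0, 0.4, 0, 0, 0, 0], [-0.1, 0, 0.4, 0, 0, 0, 0], [0, 0, 0.4, 0, 0, 0, 0], [0, 0, 0.2, 0, 0, 0, 0], [0, 0, 0, 0, 0, 0, 0], [0, 0, 0, 0, 0, 0, 0]],
])

```text
time_s: 12.5
tcp_pos: [0.524, 0.1162, 0.0878]
eef_rot: [179.9, -0.0, -73.4]
contact_force: [0.8, 0.2, 0.2]
gripper_width: 0.0004
```

play_rows([
  [[0, 0, 0.3, 0, 0, 0, 0], [0, 0, 0.2, 0, 0, 0, 0], [0, 0, 0.1, 0, 0, 0, 0], [0, 0, 0, 0, 0, 0, 0], [0, 0, 0, 0, 0, 0, 0], [0, 0, 0, 0, 0, 0, 0], [0, 0, 0, 0, 0, 0, 0], [0, 0, 0, 0, 0, 0, 0]],
])

```text
time_s: 13.3
tcp_pos: [0.5247, 0.1164, 0.0823]
eef_rot: [-180.0, 0.0, -73.4]
contact_force: [-0.8, 2.5, 2.4]
gripper_width: 0.0005
```

play_rows([
  [[0, 0, 0.1, 0, 0, 0, 0], [0, 0, 0.1, 0, 0, 0, 0], [0, 0, 0.1, 0, 0, 0, 0], [0, 0, 0, 0, 0, 0, 0], [0, 0, 0, 0, 0, 0, 0], [0, 0, 0, 0, 0, 0, 0], [0, 0, 0, 0, 0, 0, 0], [0, 0, 0, 0, 0, 0, 0]],
])

```text
time_s: 14.1
tcp_pos: [0.5248, 0.1165, 0.0818]
eef_rot: [-179.9, -0.0, -73.3]
contact_force: [-10.9, 0.2, 28.7]
gripper_width: 0.0008
```

play_rows([
  [[0, 0, -2, 0, 0, 0, 0], [0, 0, -5, 0, 0, 0, 0], [0, 0, -5, 0, 0, 0, 0], [4, 0, -1, 0, 0, 0, 0], [5, 0, 0, 0, 0, 0, 0], [5, 0, 0, 0, 0, 0, 0], [4.1, 0, 0, 0, 0, 0, 0], [0, 0, 0, 0, 0, 0, 0]],
])

```text
time_s: 14.9
tcp_pos: [0.5768, -0.0613, 0.2084]
eef_rot: [179.9, -0.0, -73.6]
contact_force: [-0.4, -0.3, -0.6]
gripper_width: 0.0007
```

```bash
python3 - <<'E'
from h import *
import cv2
a=vision.capture("side")["pixels"][110:265,160:310]; cv2.imwrite("pics/s5.png",cv2.resize(a,None,fx=3.8,fy=3.8,interpolation=cv2.INTER_CUBIC))
s=r.get_state();print(s["contact_force"],s["tcp_pos"])
E
```

```text
[-0.19448776 -0.13298975  0.17711089] [ 0.57636818 -0.05964145  0.20839225]
```

View pics/s5.png

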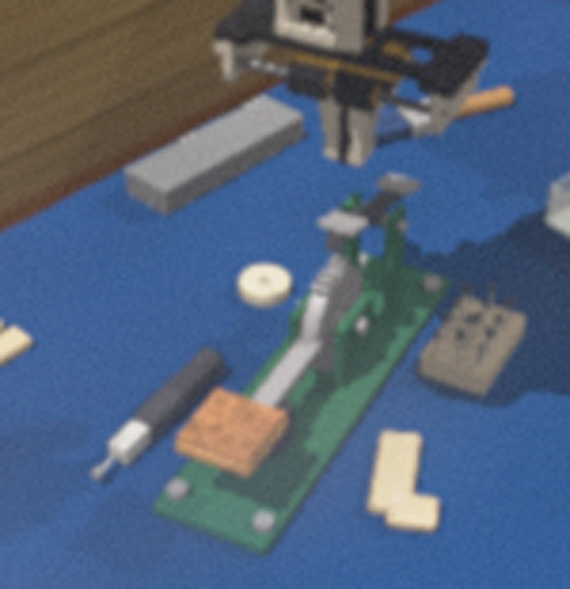

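play_rows([
  [[-0.2, 0, 2, 0, 0, 0, 0], [0, 0, 2, 0, 0, 0, 0], [0, 0, 1, 0, 0, 0, 0], [0, 0, 0.5, 0, 0, 0, 0], [0, 0, 0.5, 0, 0, 0, 0], [0, 0, 0.5, 0, 0, 0, 0], [0, 0, 0.5, 0, 0, 0, 0], [0, 0, 0, 0, 0, 0, 0]],
])

```text
time_s: 15.75
tcp_pos: [0.5762, -0.0549, 0.1393]
eef_rot: [-179.9, -0.0, -73.4]
contact_force: [-0.5, 0.7, -0.9]
gripper_width: 0.0004
```

play_rows([
  [[0, 0, 0.3, 0, 0, 0, 0], [0, 0, 0.2, 0, 0, 0, 0], [0, 0, 0.2, 0, 0, 0, 0], [0, 0, 0, 0, 0, 0, 0], [0, 0, 0, 0, 0, 0, 0], [0, 0, 0, 0, 0, 0, 0], [0, 0, 0, 0, 0, 0, 0], [0, 0, 0, 0, 0, 0, 0]],
])

```text
time_s: 16.55
tcp_pos: [0.5756, -0.0553, 0.1321]
eef_rot: [180.0, -0.0, -73.4]
contact_force: [0.3, -0.5, 0.1]
gripper_width: 0.0007
```

play_rows([
  [[0, 0, 0.2, 0, 0, 0, 0], [0, 0, 0.2, 0, 0, 0, 0], [0, 0, 0.1, 0, 0, 0, 0], [0, 0, 0, 0, 0, 0, 0], [0, 0, 0, 0, 0, 0, 0], [0, 0, 0, 0, 0, 0, 0], [0, 0, 0, 0, 0, 0, 0], [0, 0, 0, 0, 0, 0, 0]],
])

```text
time_s: 17.35
tcp_pos: [0.5758, -0.0549, 0.1297]
eef_rot: [-179.9, -0.0, -73.3]
contact_force: [-8.3, 4.0, 21.4]
gripper_width: 0.0003
```

play_rows([
  [[0, 0, 0.1, 0, 0, 0, 0], [0, 0, 0, 0, 0, 0, 0], [0, 0, 0, 0, 0, 0, 0], [0, 0, -2, 0, 0, 0, 0], [0, 0, -4, 0, 0, 0, 0], [0, 0, -4, 0, 0, 0, 0], [0, 0, -3, 0, 0, 0, 0], [0, 0, 0, 0, 0, 0, 0]],
])

```text
time_s: 18.15
tcp_pos: [0.5779, -0.0552, 0.2611]
eef_rot: [-179.6, -0.1, -73.4]
contact_force: [0.1, 0.8, 0.7]
gripper_width: 0.0001
```

```bash
python3 - <<'E'
from h import *
import cv2
c=vision.capture("side")["pixels"]; a=c[110:265,160:310]; cv2.imwrite("pics/s6.png",cv2.resize(a,None,fx=3.8,fy=3.8,interpolation=cv2.INTER_CUBIC))
cv2.imwrite("pics/t6.png",vision.capture("top")["pixels"])
s=r.get_state();print(s["contact_force"],s["tcp_pos"])
E
```

```text
[ 0.24816007  1.03012329 -1.34859178] [ 0.57574322 -0.0549778   0.2564668 ]
```

View pics/s6.png

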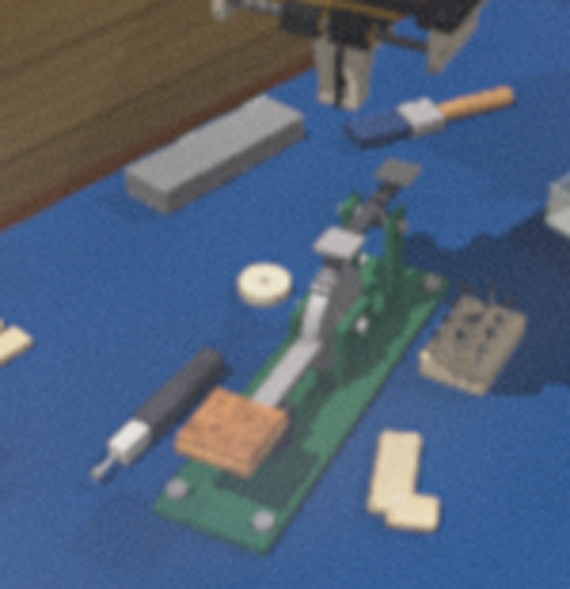

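View pics/t6.png

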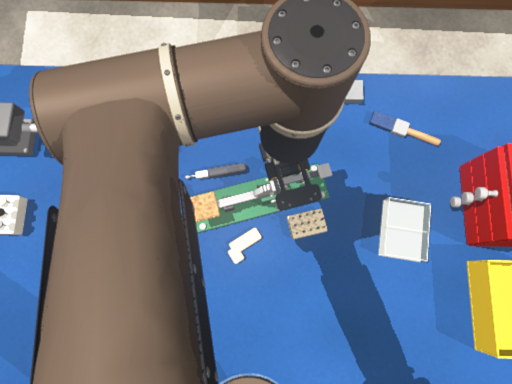

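```bash
python3 -c "
from plant import r
print(r.close_job())"
```

```text
the job is handed in; nothing more can be done
None
```

I handed the job in at about 18 s of the 64 s allowed. It gave no verdict, so what follows rests on my own checks.

With the gripper closed and pointing down, I did the three presses in order:

| Press | Fingertip height at the stop | Force at the stop | Expected height |
|---|---|---|---|
| Pawl tail plate, to free the pawl | 0.1165 m | 31 N | about 0.117 m |
| Arm pad, down to its stop | 0.0818 m | 29 N | 0.082 m |
| Pawl nose plate, to lock the arm | 0.1297 m | 21 N | about 0.130 m |

- **Pawl and arm:** Side pictures showed the nose raised before the arm went down. At the end the arm lies flat and the nose is within about half a pixel of where it started, so the pawl is engaged.
- **Loose things:** In the last pictures the pieces I could see (handpiece, wheel, bone blank, burr block, tray) look unmoved. I judged this by eye and did not measure it. The robot hid the bottle in the final top view, but the gripper never went near it.
- **Clearance:** The tool ended about 0.11 m above the rest's highest plate, touching nothing.
- **What disagreed:**
  - Rays from the side camera put the tail plate about 9 mm from where the top and wrist cameras had it. I used the top and wrist readings, which matched the given dimensions.
  - Two descent moves ended with almost no force reading, so I relied on the pictures and the clear force rise at each stop.
  - I also made one harmless wrong-way move up, well clear of everything.

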